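# Rack the gyro board, then set and cam-lock the stand's sliding leg

### The arm

A 6-joint arm with a two-finger parallel gripper is mounted at the origin on the work surface. World frame = base frame: x ahead of the robot, y to its left, z up, the work surface at z = 0. Lengths are in m, angles in rad, forces in N, time in s.
With the tool pointing down it reaches from about 0.325 to 0.775 m from the base axis. Payload 5.5 kg.
Tool frame: the origin (TCP) lies between the finger pads; the fingertips stand 22 mm ahead of it and the grasp point (between the pads) lies 3 mm ahead of it (env.finger_overhang is the distance from the TCP to the fingertips, in m); z points along the fingers, y is the line along which they close (so a half turn about z gives the same grasp; the last joint's range is limited). The gripper opens to 88 mm and grips with 3 to 60 N. Pads are 20 mm wide; open, the fingers measure 115 mm over their backs; the gripper's body (75 mm by 178 mm) begins 61 mm behind the grasp point.
Start: joints at [-1.361, 0.091, 1.231, -0, 1.82, -0.057], TCP at [0.158, -0.579, 0.223] pointing down, gripper open.
Joint ranges: [-2.87, 2.87], [-0.86, 2.18], [0.17, 2.46], [-1.51, 4.65], [0.06, 2.69], [-2.65, 2.65]. Speed limits (rad/s): [2.57, 2.57, 3.01, 3.14, 3.14, 3.14].

### API

Orientations are given as a unit quaternion [x, y, z, w].
In Python, from station import env, eyes, order gives the robot as it stands. The module is installed in compiled form; this text tells all that it offers.
- The arm moves only by the shell command python3 -m jog 'ROWS' [OPENING]. ROWS is JSON, a list of rows, each an object of numbers: "dx", "dy", "dz": the shift along the tool's x, y, z in units of 4 cm (1.0 is 4 cm); "spin": the turn about the tool's z in units of 5 degrees (1.0 is 5 degrees). In form: [{"dx": .., "dy": .., "dz": .., "spin": ..}, ...]. A call has 1 to 5 rows; each row shifts and turns the commanded pose from where the row before left it, along the tool's axes as they then stand; what a row does not reach is not made up. A row lasts 1/12 s, in which the tool goes at most 41.7 mm and 7.16 degrees, less where a joint would pass 70% of its speed; a pose out of reach is approached as far as the arm can. A call with a number of a shift or a turn outside -1 to 1 is refused whole. A call with a gripper value outside its range is refused whole. OPENING is the opening in per cent of the stroke, from 0 (shut) to 100 (fully open), set as the call begins (- or left out, the last holds). The fingers move at their own pace and stop on an object; the grip force is fixed at half the most. Time passes only in rows, so rows that do not move let the fingers close. It gives the time, the measured TCP pose, the force, the opening and the grip force at its end, in the units of the state.
- env.state(): the state, without advancing time (a new reading comes with each control period).
- eyes.snapshot(name): name is "scene" or "top" or "wrist"; returns a dict with "img" (400x640x3 uint8, red, green, blue), "mtx" (3x3 intrinsics, pixels), "rvec" (rotation vector, rad) and "tvec" (3), from world to camera coordinates, as OpenCV has them. Camera axes: x right, y down, z forward; pixel columns grow to the right and rows downward; lengths in m; the calibration is good to about 2 mm. A picture is of the moment at which its call begins. There is no depth.
- order.hand_in(): hands the job in; it is judged then, once.
Trained networks look in a picture, given as the dict that the camera call returned (one of the last four; its "shot" number tells which), for a name from the list of things; names that differ only in an ending like _2 or _b are one class to them, and where a whole thing is asked for, a point or a joint stands for the part that bears it (a point fixed in the world has none). Each returns a list of dicts, best first, with "confidence" (0 to 1); they miss things now and then, are a little off and sometimes report something else, mostly with a low value. They report only what shows in the picture. A call takes as long as a camera call. They do not tell look-alikes from the thing itself.
- eyes.look_for(target, picture): "box" ([left, top, width, height] in pixels, round what is visible of it).
The state is a dict: "time": time; "q": joint angles; "dq": joint speeds; "joint_efforts": joint torques, N m; "ee_pos": TCP position; "tcp_rot": TCP orientation; "ft_force": force on the tool from outside, world axes, zero at the start; "moment": the same for the moment, N m; "opening": finger opening in m; "grasp_force": force on a finger pad.
Only numpy, scipy, OpenCV 4.12 (cv2) and the standard library are available. Lean on these libraries where they do the work, as an engineer would, in place of code of your own. Each camera call takes 0.05 s, during which the arm holds its last target. There are 200 camera calls.

### The job

Lift the orange gyro board out of its cradle in the sorting pen and stand it on edge, fully down, in the rack slot marked with the green strip, and let it go. Then grip the black post of the red cam lever, draw the spring-loaded leg out until its yellow pointer is level with the red length mark while the lever is still open, and swing the lever fully closed with the leg kept at the mark. Finish while still holding the post with the leg at the mark and the lever closed (the spring pulls the leg back if you let go), and leave all the other parts where they are.

Things in the scene. Friction and masses are not known exactly. Their poses are not given: they have to be found in the camera images.
- gyro_board: Orange plastic-cased gyro board, a flat panel 80 x 12 x 80 mm (x long, y thick, z tall), about 80 g, starting on edge in a black cradle in the pen. Origin: middle of its lower edge; z up. Pinch it across its 12 mm thickness from above; the cradle hides only its lowest 10 mm. The pen's clear walls are 34 mm high, other parts in it lie below 30 mm.
- slot_tag: Green strip on the floor of the rack slot to use, showing at both ends. Fixed. Origin: centre of the slot's floor, 16 mm above the table; x along the slot (90 mm, open ends), y across, z up. Slot 15.5 mm wide, straight for 20 mm above its floor, then flaring to 21 mm at the mouth 31 mm above the floor; its walls reach 17 mm to either side of its middle.
- stand: Grey base plate 170 x 330 x 12 mm of the board stand, fixed to the table, carrying the blue two-slot rack, a black battery pack and the rail of the sliding leg. Origin: centre of its underside; its y axis is the direction in which the leg slides out; its x axis runs from the rail to the rack. The leg's rail lies along y at x = -55 mm.
- length_mark: Red length mark, a clip 6 mm wide (along y) and 10 mm high on the base plate's edge (stand -x side), jutting out 19 mm. Fixed. Origin: centre of its foot; axes parallel to the stand's.
- leg_pointer (a point): Tip of the yellow pointer on the leg's head. The leg is at the mark when this tip has the same position as the length mark along the stand's y axis. It lies 25 mm ahead (stand +y) of the cam pivot and 29 mm to its side (stand -x).
- cam_pivot (a point): Vertical pivot of the cam lever on the head of the leg, 46 mm above the table; it moves with the leg. Pivot and post axis are 70 mm apart.
- leg (a joint): How far the aluminium leg is drawn out along the stand's +y, in m: 0 (start) to 0.145. A return spring pulls it back towards 0 with about 3 N at 0 and 5 N fully out, so it slips back when let go, even with the lever closed.
- cam_lever (a joint): Angle of the red cam lever, rad: 0 = fully closed (at its stop), lying back along the leg (stand -y); positive = swung open towards stand -x, away from the rack; limit 0.9. Starts at 0.65 to 0.85. Light friction (1 N at the post) keeps it in place. From the pivot the post lies 70 mm x (-sin angle, -cos angle) in stand (x, y): closing it takes the post along an arc about the pivot.
- cam_post: Round upright black post, 16 mm diameter, at the end of the cam lever. Free for gripping from the lever's top (51 mm above the table) to the post's top (97 mm). Origin: on its axis, 45 mm above the table. It is rigid with the lever; the lever turns freely about its pivot, so the post may turn between the fingers.
- post_grip (a point): Point on the axis of the black post, 79 mm above the table, good to grip.
- plaque: Grey and white panel 80 x 12 x 45 mm standing in the other rack slot, 75 mm from the marked one; leave it. Origin: middle of lower edge.
- axle_rod: Silver steel axle rod, 8 mm diameter, 120 mm long along its y, lying in the pen; leave it. Origin under its middle.
- wheel_rim: Lime-green wheel rim, 65 mm diameter, 20 mm high, lying flat in the pen; leave it. Origin under its centre.
- servo_arm: Black servo arm, 60 mm long, 12 mm high, in the pen; leave it. Origin under its middle.
- screwdriver: Screwdriver lying towards the back of the table; leave it.
- thread_lock: Small bottle, 36 mm diameter, 85 mm tall, standing towards the back; leave it. Origin under its centre.
Things that resemble listed ones, but are neither listed nor needed, are in the scene too. There is more than one size of the gyro_board; the job needs the middle-sized.

How it is judged:
On the way, in this order (a step that is already met when the one before it is completed fails the run):
1. the gyro board stands fully down in the green-marked slot and has been let go (x of gyro_board in the frame of slot_tag between -0.02 and 0.02 m and y of gyro_board in the frame of slot_tag between -0.005 and 0.005 m and z of gyro_board in the frame of slot_tag between -0.004 and 0.004 m and angle between gyro_board's own z axis and vertical below 0.2 rad and angle between the x axis of gyro_board and the x axis of slot_tag, either way round below 0.2 rad and contact force between the fingers and gyro_board below 0.1 N and linear speed of gyro_board below 0.03 m/s), for 0.3 s.
2. the post is held with the leg at the length mark and the lever still open (contact force between the fingers and cam_post above 8 N and y of leg_pointer in the frame of length_mark between -0.006 and 0.006 m and value of joint cam_lever above 0.4 rad), for 0.3 s.
At the end, for the whole second after the job is handed in: Board untouched in the green slot: within 20 mm along, 5 mm across, 4 mm of fully down, 0.2 rad of upright and of the slot line, at rest. Fingers press the post with over 8 N, pointer within 6 mm of the mark along the slide, lever under 0.12 rad, leg still (under 10 mm/s) (all of step 1 and contact force between the fingers and cam_post above 8 N and y of leg_pointer in the frame of length_mark between -0.006 and 0.006 m and value of joint cam_lever below 0.12 rad and velocity of joint leg between -0.01 and 0.01 m/s); the arm keeps its last pose, push and grip.
It fails at once if the lever is swung closed with the leg away from the mark (more than 12 mm off) (value of joint cam_lever below 0.35 rad and (y of leg_pointer in the frame of length_mark above 0.012 m or y of leg_pointer in the frame of length_mark below -0.012 m)).
It fails at once if another part is disturbed (moved more than 30 mm) (distance of any of plaque, axle_rod, wheel_rim, servo_arm, screwdriver, thread_lock from where it was at the start of the episode above 0.03 m).
It also fails if it takes over 53 s, if anything falls off the work surface, if the arm or the gripper's body presses on something with over 40 N, if the wrist force passes 120 N, or if a joint passes its speed limit or range.

## Working session

There is one attempt and no reset: what is moved stays moved. The work goes in short steps, Python scripts to look and compute and a shell command to move; the robot and the scene stay as the last step left them, time stands still between calls to the robot, and variables do not carry over. Pictures are saved under pics/ and viewed, at most 13 in all, crops included, and the job is handed in when it is done.

```bash
mkdir -p pics
cat > h.py <<'E'
import numpy as np, cv2
from station import env, eyes, order
def snap(n,f=None):
    p=eyes.snapshot(n)
    if f: cv2.imwrite('pics/'+f,cv2.cvtColor(p['img'],cv2.COLOR_RGB2BGR))
    return p
def px2w(p,u,v,z):
    R=cv2.Rodrigues(np.array(p['rvec'],float))[0];t=np.array(p['tvec'],float).ravel()
    d=R.T@np.linalg.inv(p['mtx'])@np.array([u,v,1.]);c=-R.T@t
    return c+d*(z-c[2])/d[2]
def w2px(p,P):
    return cv2.projectPoints(np.array(P,float).reshape(-1,3),np.array(p['rvec'],float),np.array(p['tvec'],float),np.array(p['mtx'],float),None)[0].reshape(-1,2)
E
python3 - <<'E'
from h import *
for n in ['scene','top']:
    p=snap(n,n+'1.png')
    R=cv2.Rodrigues(np.array(p['rvec'],float))[0]; print(n,-R.T@np.array(p['tvec']).ravel(), R.round(2).tolist())
    for t in ['gyro_board','slot_tag','stand','length_mark','leg_pointer','cam_post','plaque','cam_lever']:
        print(t,[(np.round(d['box']).tolist(),round(d['confidence'],2)) for d in eyes.look_for(t,p)][:4])
print(env.state())
E
```

```text
scene [1.19086195 0.09615215 1.04490798] [[-0.24, 0.97, 0.01], [0.81, 0.21, -0.54], [-0.53, -0.13, -0.84]]
gyro_board [([309.0, 176.0, 16.0, 23.0], 0.78), ([327.0, 103.0, 16.0, 58.0], 0.77), ([248.0, 137.0, 15.0, 48.0], 0.72)]
slot_tag [([359.0, 210.0, 24.0, 43.0], 0.58)]
stand [([331.0, 174.0, 162.0, 125.0], 0.91), ([238.0, 197.0, 17.0, 17.0], 0.71)]
length_mark []
leg_pointer [([377.0, 174.0, 84.0, 61.0], 0.66), ([197.0, 184.0, 23.0, 27.0], 0.29)]
cam_post []
plaque [([391.0, 220.0, 24.0, 40.0], 0.58)]
cam_lever [([407.0, 174.0, 25.0, 44.0], 0.92)]
top [ 0.34959072 -0.0460978   1.09609496] [[0.03, -1.0, -0.0], [-0.97, -0.03, -0.22], [0.22, 0.01, -0.98]]
gyro_board [([405.0, 229.0, 14.0, 42.0], 0.77), ([318.0, 284.0, 21.0, 55.0], 0.68), ([328.0, 228.0, 21.0, 22.0], 0.66), ([393.0, 285.0, 54.0, 5.0], 0.52)]
slot_tag [([261.0, 179.0, 24.0, 47.0], 0.64)]
stand [([152.0, 155.0, 159.0, 110.0], 0.57)]
length_mark [([157.0, 224.0, 8.0, 10.0], 0.42)]
leg_pointer [([182.0, 214.0, 88.0, 44.0], 0.7), ([156.0, 224.0, 8.0, 11.0], 0.67)]
cam_post [([153.0, 157.0, 159.0, 106.0], 0.62), ([261.0, 180.0, 21.0, 45.0], 0.51), ([232.0, 248.0, 11.0, 12.0], 0.43)]
plaque [([232.0, 173.0, 17.0, 38.0], 0.72)]
cam_lever [([216.0, 222.0, 25.0, 35.0], 0.67)]
{'time': 0.9, 'q': array([-1.36071693e+00,  9.11196803e-02,  1.23067536e+00, -1.73653551e-05,
        1.81977909e+00, -5.67018458e-02]), 'dq': array([0.00050144, 0.00035821, 0.00088039, 0.00171275, 0.00020318,
       0.00190211]), 'joint_efforts': array([-3.13830351e-03, -4.46204710e+01, -4.06511986e+01,  6.94965385e-02,
        1.94816297e-02, -2.34102453e-05]), 'ee_pos': array([ 0.15817443, -0.57880578,  0.22303335]), 'tcp_rot': array([ 9.91116939e-01,  1.32993282e-01, -7.68080973e-06,  9.87657671e-06]), 'ft_force': array([0.06204906, 0.5625332 , 0.32293292]), 'moment': array([-0.0198971 ,  0.06031505,  0.01555415]), 'grasp_force': 0.0, 'opening': 0.08793529239097671}
```

Run:
```python
import cv2
a=cv2.imread('pics/top1.png')[130:350,130:470]
cv2.imwrite('pics/top1c.png',cv2.resize(a,None,fx=2.35,fy=2.35,interpolation=cv2.INTER_CUBIC))
b=cv2.imread('pics/scene1.png')[80:310,180:500]
cv2.imwrite('pics/scene1c.png',cv2.resize(b,None,fx=2.5,fy=2.5,interpolation=cv2.INTER_CUBIC))
```

```text
(no output)
```

View pics/top1c.png

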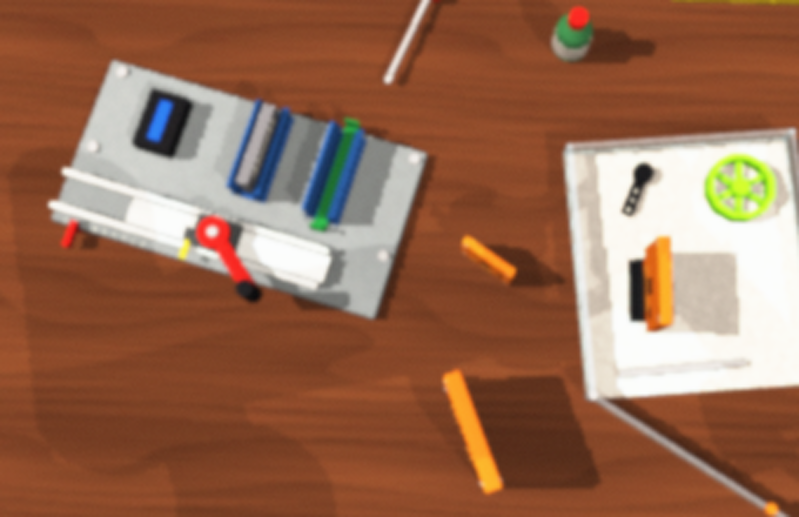

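View pics/scene1c.png

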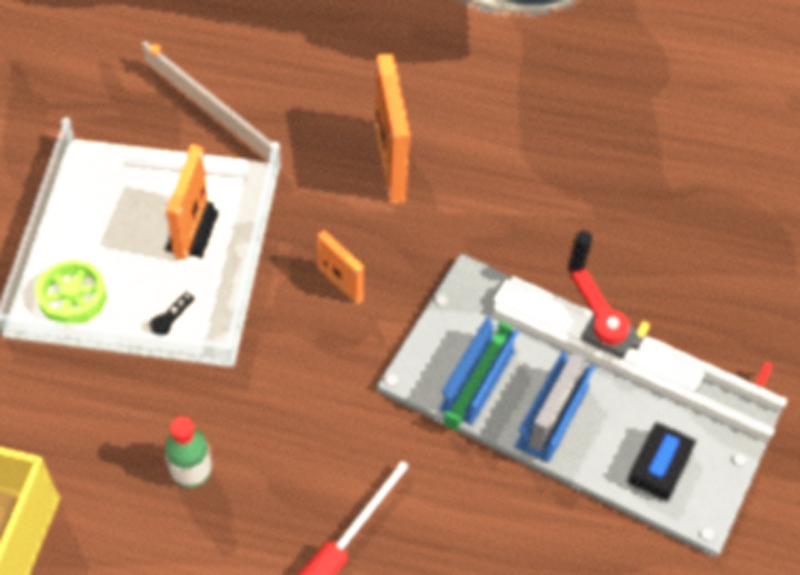

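Candidates for the gyro board (top image px): the pen's board at (411,250) in the black cradle, a small one at (338,240), a large one at (328,312). The middle-sized one is the pen board, with the cradle beside it. The green strip runs (265,225)–(280,182), with the stand to the left, the red mark at (159,230), the yellow pointer at (208,236), and the black post at (237,254).

Run:
```python
from h import *
p=snap('top'); q=snap('scene'); import pickle; pickle.dump((p,q),open('s.pkl','wb'))
T=lambda u,v,z:px2w(p,u/2.35+130,v/2.35+130,z)
S=lambda u,v,z:px2w(q,u/2.5+180,v/2.5+80,z)
print('focal',p['mtx'][0][0],q['mtx'][0][0])
Tc=[T(*c,.012) for c in [(112,60),(427,152),(375,318),(50,215)]]
Sc=[S(*c,.012) for c in [(718,552),(380,388),(462,255),(786,402)]]
print('corners top',np.round(Tc,3).tolist(),'\nscene',np.round(Sc,3).tolist())
def seg(pic,box,lo,hi):
    x,y,w,h=box; hsv=cv2.cvtColor(pic['img'][y:y+h,x:x+w],cv2.COLOR_RGB2HSV)
    m=cv2.inRange(hsv,lo,hi); n,l,s,c=cv2.connectedComponentsWithStats(m)
    i=1+np.argmax(s[1:,4]); ys,xs=np.nonzero(l==i); r=cv2.minAreaRect(np.c_[xs+x,ys+y].astype(np.float32))
    return cv2.boxPoints(r), c[i]+[x,y], s[i,4]
for nm,pic,box in [('top',p,(380,215,60,70)),('scene',q,(240,130,30,60))]:
    b,c,n=seg(pic,box,(5,150,120),(22,255,255)); print('board',nm,b.round(1).tolist(),c,n)
    print([px2w(pic,*x,.083).round(3).tolist() for x in b])
for nm,pic,box in [('top',p,(250,170,50,65)),('scene',q,(345,200,50,60))]:
    b,c,n=seg(pic,box,(50,120,60),(75,255,255)); print('tag',nm,b.round(1).tolist(),c,n, [px2w(pic,*x,.016).round(3).tolist() for x in b])
for nm,pic,box in [('top',p,(150,218,18,20)),('scene',q,(475,220,25,20))]:
    b,c,n=seg(pic,box,(0,180,100),(6,255,255)); print('mark',nm,b.round(1).tolist(),px2w(pic,*c,.02),n)
for nm,pic,box in [('top',p,(200,225,15,18)),('scene',q,(430,200,15,20))]:
    b,c,n=seg(pic,box,(22,120,100),(35,255,255)); print('ptr',nm,b.round(1).tolist(),px2w(pic,*c,.045),n)
print('post',T(250,292,.097),S(584,238,.097), 'pivot',T(212,231,.055),S(613,325,.055))
```

```text
focal 484.42358699306305 519.7633669207414
corners top [[0.705, 0.302, 0.012], [0.62, -0.017, 0.012], [0.456, 0.027, 0.012], [0.546, 0.347, 0.012]] 
scene [[0.707, 0.302, 0.012], [0.622, -0.011, 0.012], [0.459, 0.032, 0.012], [0.547, 0.348, 0.012]]
board top [[403.0, 231.0], [415.0, 231.0], [415.0, 269.0], [403.0, 269.0]] [409.63614458 250.77349398] 415
[[0.529, -0.215, 0.083], [0.53, -0.24, 0.083], [0.45, -0.239, 0.083], [0.449, -0.214, 0.083]]
board scene [[241.60000610351562, 178.5], [255.60000610351562, 141.10000610351562], [268.1000061035156, 145.8000030517578], [254.10000610351562, 183.1999969482422]] [254.70277778 163.78611111] 360
[[0.569, -0.237, 0.083], [0.457, -0.239, 0.083], [0.463, -0.206, 0.083], [0.574, -0.205, 0.083]]
tag top [[262.6000061035156, 226.1999969482422], [277.29998779296875, 180.10000610351562], [282.70001220703125, 181.89999389648438], [268.0, 228.0]] [272.08522727 203.98863636] 176 [[0.542, 0.092, 0.016], [0.652, 0.064, 0.016], [0.648, 0.051, 0.016], [0.539, 0.079, 0.016]]
tag scene [[357.20001220703125, 247.89999389648438], [380.5, 209.10000610351562], 
[... 408 characters left out ...]
999389648438], [485.20001220703125, 224.39999389648438], [487.8999938964844, 225.3000030517578], [485.3999938964844, 232.8000030517578]] [0.52502973 0.32391488 0.02      ] 25
ptr top [[205.8000030517578, 239.60000610351562], [208.5, 231.5], [210.60000610351562, 232.1999969482422], [207.89999389648438, 240.3000030517578]] [0.5117933  0.20628401 0.045     ] 21
ptr scene [[434.6000061035156, 212.8000030517578], [436.79998779296875, 208.39999389648438], [439.20001220703125, 209.60000610351562], [437.0, 214.0]] [0.52163069 0.20831783 0.045     ] 16
post [0.46727726 0.13236142 0.097     ] [0.47414146 0.13991592 0.097     ] pivot [0.52781767 0.17911281 0.055     ] [0.53179274 0.1813333  0.055     ]
```

```bash
python3 -m jog '[{"dx":0.68,"dy":-0.41},{"dx":0.68,"dy":-0.41},{"dx":0.68,"dy":-0.41},{"dx":0.68,"dy":-0.41},{"dx":0.68,"dy":-0.41}]' 60 >/dev/null; python3 -m jog '[{"dx":0.68,"dy":-0.41},{"dx":0.68,"dy":-0.41},{"dx":0.68,"dy":-0.41},{"dx":0.68,"dy":-0.41},{"dx":0.68,"dy":-0.41}]' >/dev/null;  python3 -m jog '[{"dx":0.68,"dy":-0.41},{"dx":0.68,"dy":-0.41},{"dx":0.68,"dy":-0.41},{"dx":0.68,"dy":-0.41},{"dx":0.68,"dy":-0.41}]' ; python3 -m jog '[{"spin":1},{"spin":1},{"spin":1},{}]'
python3 - <<'E'
from h import *
import pickle
p=snap('wrist'); R=cv2.Rodrigues(np.array(p['rvec'],float))[0]; print('cam',-R.T@np.array(p['tvec']).ravel(),R.round(2).tolist())
pickle.dump(p,open('w1.pkl','wb'))
for d in eyes.look_for('gyro_board',p): print(d)
cv2.imwrite('pics/w1.png',cv2.cvtColor(p['img'],cv2.COLOR_RGB2BGR))
print(w2px(p,[[.449,-.234,.083],[.529,-.234,.083]]))
E
```

```text
cam [ 0.23053638 -0.55845677  0.38396114] [[0.26, -0.96, -0.0], [-0.93, -0.25, 0.28], [-0.27, -0.07, -0.96]]
[[ -99.96466118 -419.25579244]
 [-110.33808685 -627.90309809]]invalid input at $[0]: expected keys dx, dy, dz, spin
invalid input at $[0]: expected keys dx, dy, dz, spin
invalid input at $[0]: expected keys dx, dy, dz, spin
invalid input at $[0]: expected keys dx, dy, dz, spin
```

View pics/w1.png

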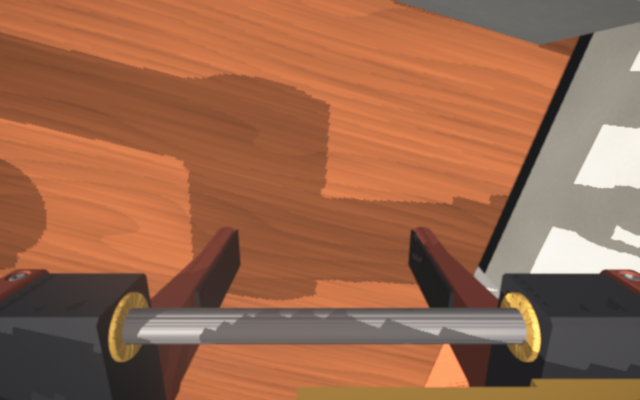

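The wrist view shows only the table between the fingers (tips near px (235,235) and (415,235)), because the moves were refused: every row needs all four keys.

```bash
python3 -m jog '[{"dx":0.68,"dy":-0.41,"dz":0,"spin":0},{"dx":0.68,"dy":-0.41,"dz":0,"spin":0},{"dx":0.68,"dy":-0.41,"dz":0,"spin":0},{"dx":0.68,"dy":-0.41,"dz":0,"spin":0},{"dx":0.68,"dy":-0.41,"dz":0,"spin":0}]' 60
python3 -m jog '[{"dx":0.68,"dy":-0.41,"dz":0,"spin":0},{"dx":0.68,"dy":-0.41,"dz":0,"spin":0},{"dx":0.68,"dy":-0.41,"dz":0,"spin":0},{"dx":0.68,"dy":-0.41,"dz":0,"spin":0},{"dx":0.68,"dy":-0.41,"dz":0,"spin":0}]' >/dev/null
python3 -m jog '[{"dx":0.68,"dy":-0.41,"dz":0,"spin":0},{"dx":0.68,"dy":-0.41,"dz":0,"spin":0},{"dx":0.68,"dy":-0.41,"dz":0,"spin":0},{"dx":0.68,"dy":-0.41,"dz":0,"spin":0},{"dx":0.68,"dy":-0.41,"dz":0,"spin":0}]' >/dev/null
python3 -m jog '[{"dx":0,"dy":0,"dz":0,"spin":1},{"dx":0,"dy":0,"dz":0,"spin":1},{"dx":0,"dy":0,"dz":0,"spin":1},{"dx":0,"dy":0,"dz":0,"spin":0},{"dx":0,"dy":0,"dz":0,"spin":0}]'
python3 - <<'E'
from h import *
import pickle
p=snap('wrist'); R=cv2.Rodrigues(np.array(p['rvec'],float))[0]; print('cam',-R.T@np.array(p['tvec']).ravel())
pickle.dump(p,open('w1.pkl','wb'))
for d in eyes.look_for('gyro_board',p): print(d)
cv2.imwrite('pics/w2.png',cv2.cvtColor(p['img'],cv2.COLOR_RGB2BGR))
print(w2px(p,[[.449,-.234,.083],[.529,-.234,.083]]))
E
```

```text
time: 1.52
ee_pos: [0.2685, -0.4627, 0.2231]
tcp_rot: [0.991, 0.133, 0.0, 0.0]
ft_force: [0.0, -0.1, -0.0]
opening: 0.0579
grasp_force: 0.0
time: 2.77
ee_pos: [0.4869, -0.2339, 0.2231]
tcp_rot: [1.0, 0.004, 0.0, 0.0]
ft_force: [0.0, -0.3, 0.9]
opening: 0.0528
grasp_force: 0.0
cam [ 0.56196087 -0.23314289  0.38399089]
{'box': [119.2, 229.8, 78.3, 44.0], 'confidence': 0.94}
{'box': [136.4, 122.6, 68.7, 40.1], 'confidence': 0.89}
{'box': [1.7, 0.0, 35.4, 117.0], 'confidence': 0.46}
[[324.01648992 218.43453165]
 [324.70452329 132.17960862]]
```

View pics/w2.png

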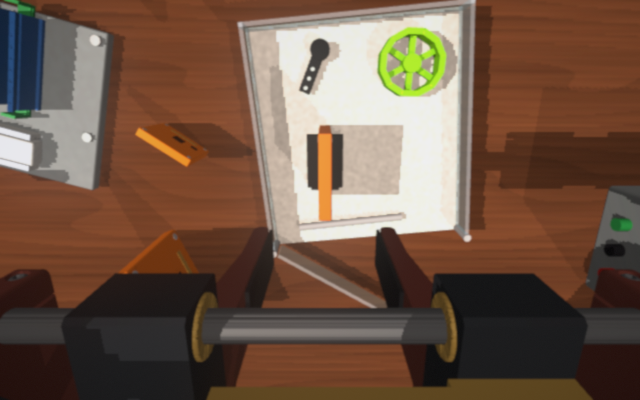

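The wrist view shows the pen board's top edge at px (325,220)–(325,127) with the cradle beside it. It is in line with the fingers and matches the prediction; the small look-alike is at (172,145) and the large one at the lower left.

Run:
```python
from h import *
import pickle
p=pickle.load(open('w1.pkl','rb'))
hsv=cv2.cvtColor(p['img'][100:235,300:350],cv2.COLOR_RGB2HSV); m=cv2.inRange(hsv,(8,170,200),(20,255,255))
ys,xs=np.nonzero(m); r=cv2.minAreaRect(np.c_[xs+300,ys+100].astype(np.float32)); print(r)
for row in range(125,225,8):
    x=xs[ys==row-100]
    if len(x): print(row,x.min()+300,x.max()+300)
for z in (.08,.085,.09):print(z,[px2w(p,*c,z).round(4).tolist() for c in cv2.boxPoints(r)])
```

```text
((324.0, 176.5), (85.0, 12.0), 90.0)
141 319 330
149 319 330
157 319 330
165 319 330
173 319 330
181 319 330
189 319 330
197 320 329
205 320 329
213 320 329
0.08 [[0.527, -0.2281, 0.08], [0.5271, -0.2387, 0.08], [0.4473, -0.2397, 0.08], [0.4473, -0.2283, 0.08]]
0.085 [[0.5276, -0.2282, 0.085], [0.5277, -0.2386, 0.085], [0.4492, -0.2396, 0.085], [0.4491, -0.2284, 0.085]]
0.09 [[0.5282, -0.2283, 0.09], [0.5283, -0.2385, 0.09], [0.4511, -0.2395, 0.09], [0.451, -0.2285, 0.09]]
```

```bash
python3 -m jog '[{"dx":0,"dy":0,"dz":0.8,"spin":0},{"dx":0,"dy":0,"dz":0.8,"spin":0},{"dx":0,"dy":0,"dz":0.8,"spin":0},{"dx":0,"dy":0,"dz":0.8,"spin":0},{"dx":0,"dy":0,"dz":0.7,"spin":0}]'
python3 -m jog '[{"dx":0,"dy":0,"dz":0,"spin":0},{"dx":0,"dy":0,"dz":0,"spin":0},{"dx":0,"dy":0,"dz":0,"spin":0},{"dx":0,"dy":0,"dz":0,"spin":0},{"dx":0,"dy":0,"dz":0,"spin":0}]' 0
python3 -m jog '[{"dx":0,"dy":0,"dz":0,"spin":0},{"dx":0,"dy":0,"dz":0,"spin":0},{"dx":0,"dy":0,"dz":0,"spin":0},{"dx":0,"dy":0,"dz":0,"spin":0},{"dx":0,"dy":0,"dz":0,"spin":0}]' 0
```

```text
time: 3.28
ee_pos: [0.4862, -0.2338, 0.0649]
tcp_rot: [1.0, 0.003, -0.0, -0.0]
ft_force: [1.2, 0.2, 0.2]
opening: 0.0527
grasp_force: 0.0
time: 3.7
ee_pos: [0.4881, -0.2347, 0.0698]
tcp_rot: [1.0, 0.003, 0.002, 0.001]
ft_force: [0.2, 0.4, 0.6]
opening: 0.0229
grasp_force: 0.0
time: 4.12
ee_pos: [0.4876, -0.2343, 0.0685]
tcp_rot: [1.0, 0.003, 0.001, 0.001]
ft_force: [-1.1, -0.4, 6.0]
opening: 0.0118
grasp_force: 30.0
```

```bash
python3 -m jog '[{"dx":0,"dy":0,"dz":-0.4,"spin":0},{"dx":0,"dy":0,"dz":-0.8,"spin":0},{"dx":0,"dy":0,"dz":-0.9,"spin":0},{"dx":0,"dy":0,"dz":-0.9,"spin":0},{"dx":0,"dy":0,"dz":-0.8,"spin":0}]' 
python3 -m jog '[{"dx":0.2,"dy":-0.4,"dz":0,"spin":0},{"dx":0.3,"dy":-0.76,"dz":0,"spin":0},{"dx":0.3,"dy":-0.8,"dz":0,"spin":0},{"dx":0.3,"dy":-0.8,"dz":0,"spin":0},{"dx":0.3,"dy":-0.8,"dz":0,"spin":0}]' >/dev/null
python3 -m jog '[{"dx":0.3,"dy":-0.8,"dz":0,"spin":0},{"dx":0.3,"dy":-0.8,"dz":0,"spin":0},{"dx":0.3,"dy":-0.8,"dz":0,"spin":0},{"dx":0.3,"dy":-0.8,"dz":0,"spin":0},{"dx":0.1,"dy":-0.9,"dz":0,"spin":0}]' >/dev/null
python3 -m jog '[{"dx":0,"dy":0,"dz":0,"spin":1},{"dx":0,"dy":0,"dz":0,"spin":1},{"dx":0,"dy":0,"dz":0,"spin":1},{"dx":0,"dy":0,"dz":0,"spin":0},{"dx":0,"dy":0,"dz":0,"spin":0}]'
python3 - <<'E'
from h import *
import pickle
p=snap('wrist'); t=snap('top')
pickle.dump((p,t),open('w3.pkl','wb'))
for d in eyes.look_for('slot_tag',p): print(d)
a=p['img']; b=cv2.resize(t['img'][160:280,140:320],None,fx=3.55,fy=3.55)[:200*2]
cv2.imwrite('pics/w3.png',cv2.cvtColor(a,cv2.COLOR_RGB2BGR))
s=env.state();print(s['ee_pos'],s['tcp_rot'],s['opening'],s['grasp_force'])
E
```

```text
time: 4.53
ee_pos: [0.4867, -0.2338, 0.2209]
tcp_rot: [1.0, 0.003, 0.0, 0.0]
ft_force: [0.7, 0.1, -0.2]
opening: 0.0118
grasp_force: 30.0
time: 5.78
ee_pos: [0.5932, 0.0731, 0.2185]
tcp_rot: [0.992, -0.127, -0.0, 0.0]
ft_force: [-0.4, -0.3, -1.2]
opening: 0.0117
grasp_force: 30.0
{'box': [322.7, 115.3, 10.7, 33.7], 'confidence': 0.87}
[0.59329558 0.07281956 0.21885885] [ 9.91866111e-01 -1.27285452e-01 -1.76033789e-04  2.30334170e-06] 0.011661613686045527 29.996136724948883
```

View pics/w3.png

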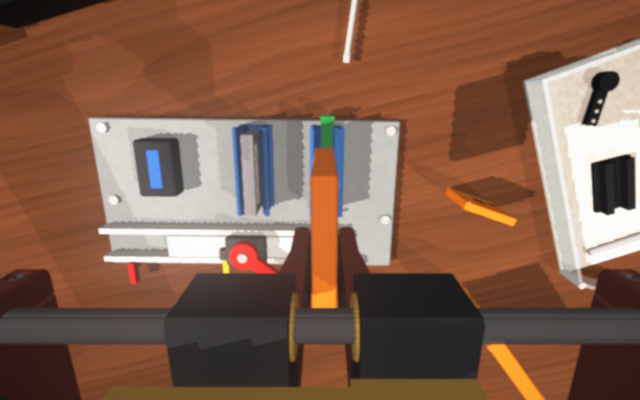

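The board is held squarely. The green strip shows at px (327,118) beyond the board top (324), between the blue walls at 311 and 343.

Run:
```python
from h import *
import pickle
p,t=pickle.load(open('w3.pkl','rb'))
hsv=cv2.cvtColor(p['img'],cv2.COLOR_RGB2HSV)
g=cv2.inRange(hsv,(50,120,60),(80,255,255)); b=cv2.inRange(hsv,(100,120,40),(125,255,255))
for r in range(112,150,4):
    x=np.nonzero(g[r,300:360])[0]+300; y=np.nonzero(b[r,295:365])[0]+295
    print(r,(x.min(),x.max()) if len(x) else None,y.min() if len(y) else None,y.max() if len(y) else None)
R=lambda yaw:np.array([[np.cos(yaw),-np.sin(yaw)],[np.sin(yaw),np.cos(yaw)]])
# slot frame at yaw, offset of green points relative to (.592,.072)
for yaw in (-.255,-.268):
  for px in [(327.5,119),(327.5,130),(327.5,140)]:
    w=px2w(p,*px,.016); print(yaw,w.round(4),((R(yaw).T@(w[:2]-[.5933,.0728]))*1000).round(1))
# stand far edge corners, near corners (undersurface top z=.012)
C=[px2w(p,*c,.012) for c in [(90,119),(400,121),(391,265)]]
print(np.round(C,4), np.arctan2(*(C[0]-C[1])[:2]), 'yaw=-that')
# near rack strip end from top image
hs=cv2.cvtColor(t['img'],cv2.COLOR_RGB2HSV)[215:235,250:290]; ys,xs=np.nonzero(cv2.inRange(hs,(50,120,60),(80,255,255)))
if len(xs): w=px2w(t,xs.mean()+250,ys.mean()+215,.016); print('near',w,(R(-.262).T@(w[:2]-[.5933,.0728])*1000).round(1),len(xs))
```

```text
112 None None None
116 (np.int64(321), np.int64(333)) None None
120 (np.int64(321), np.int64(333)) None None
124 (np.int64(322), np.int64(332)) None None
128 (np.int64(322), np.int64(332)) 311 342
132 (np.int64(322), np.int64(331)) 311 343
136 (np.int64(322), np.int64(331)) 311 343
140 (np.int64(322), np.int64(331)) 311 343
144 (np.int64(322), np.int64(331)) 311 343
148 None 311 343
-0.255 [0.6393 0.0571 0.016 ] [48.5 -3.6]
-0.255 [0.6283 0.0599 0.016 ] [37.2 -3.7]
-0.255 [0.6182 0.0625 0.016 ] [26.7 -3.7]
-0.268 [0.6393 0.0571 0.016 ] [48.5 -3. ]
-0.268 [0.6283 0.0599 0.016 ] [37.2 -3.2]
-0.268 [0.6182 0.0625 0.016 ] [26.8 -3.4]
[[ 0.7019  0.2988  0.012 ]
 [ 0.6178 -0.0163  0.012 ]
 [ 0.4548  0.0263  0.012 ]] 0.2606429477684449 yaw=-that
```

Run:
```python
from h import *
import pickle
p,t=pickle.load(open('w3.pkl','rb'))
hsv=cv2.cvtColor(p['img'],cv2.COLOR_RGB2HSV)
o=cv2.inRange(hsv,(5,150,60),(20,255,255))
R=lambda yaw:np.array([[np.cos(yaw),-np.sin(yaw)],[np.sin(yaw),np.cos(yaw)]])
for r in (152,165,185,210,240,270,295):
    x=np.nonzero(o[r,290:360])[0]+290; w=px2w(p,x.mean(),r,.233)
    print(r,x.min(),x.max(),(R(-.255).T@(w[:2]-[.5933,.0728])*1000).round(1))
x=[px2w(p,u,140,.047) for u in (311,343.5)]
print([(R(-.26).T@(w[:2]-[.5933,.0728])*1000).round(1) for w in x])
```

```text
152 315 332 [50.4  0.3]
165 314 334 [44.7  0.1]
185 311 336 [35.7  0.3]
210 312 336 [24.  0.]
240 311 337 [9.3 0. ]
270 311 337 [-6.2  0. ]
295 293 355 [-19.8  -0.7]
[array([30.8, 12.7]), array([ 30.9, -18.7])]
```

```bash
python3 -m jog '[{"dx":0,"dy":0.08,"dz":0.3,"spin":0.07},{"dx":0,"dy":0,"dz":0.7,"spin":0},{"dx":0,"dy":0,"dz":0.7,"spin":0},{"dx":0,"dy":0,"dz":0.5,"spin":0},{"dx":0,"dy":0,"dz":0.2,"spin":0}]'
python3 -m jog '[{"dx":0,"dy":0,"dz":0,"spin":0},{"dx":0,"dy":0,"dz":0,"spin":0}]'
python3 - <<'E'
from h import *
p=snap('wrist'); s=env.state(); e=s['ee_pos']; print(e)
R=lambda yaw:np.array([[np.cos(yaw),-np.sin(yaw)],[np.sin(yaw),np.cos(yaw)]])
hsv=cv2.cvtColor(p['img'],cv2.COLOR_RGB2HSV)
g=cv2.inRange(hsv,(50,120,60),(80,255,255)); b=cv2.inRange(hsv,(100,120,40),(125,255,255)); o=cv2.inRange(hsv,(5,150,60),(20,255,255))
ys,xs=np.nonzero(g[:250,280:380])
f=lambda u,v,z:(R(-.261).T@(px2w(p,u,v,z)[:2]-e[:2])*1000).round(1)
for r in range(ys.min(),ys.max()+1,4):
    x=xs[ys==r]+280
    if len(x): print('g',r,x.min(),x.max(),f(x.mean(),r,.016))
for r in range(0,300,20):
    x=np.nonzero(o[r,270:370])[0]+270; y=np.nonzero(b[r,270:380])[0]+270
    print(r,'board',(x.min(),x.max(),f(x.mean(),r,e[2]+.0145)) if len(x) else None,'blue',(y.min(),y.max(),f(y.min(),r,.047),f(y.max(),r,.047)) if len(y) else None)
cv2.imwrite('pics/w4.png',cv2.cvtColor(p['img'],cv2.COLOR_RGB2BGR))
E
```

```text
time: 6.35
ee_pos: [0.5908, 0.0696, 0.1189]
tcp_rot: [0.991, -0.131, -0.003, 0.001]
ft_force: [0.2, -0.2, 0.6]
opening: 0.0117
grasp_force: 30.0
time: 6.52
ee_pos: [0.5927, 0.0698, 0.1237]
tcp_rot: [0.991, -0.131, 0.0, -0.0]
ft_force: [0.3, 0.2, -0.1]
opening: 0.0121
grasp_force: 30.0
[0.59325939 0.06988655 0.12486782]
g 124 316 331 [51.4 -0.2]
g 128 314 332 [48.4  0.2]
g 132 315 330 [45.3  0.6]
g 136 316 330 [42.2  0.3]
g 140 316 330 [39.1  0.3]
g 144 316 330 [36.   0.3]
0 board (np.int64(270), np.int64(369), array([108.4,   2.9])) blue None
20 board (np.int64(270), np.int64(369), array([101.5,   2.6])) blue None
40 board (np.int64(270), np.int64(369), array([94.4,  2.7])) blue None
60 board (np.int64(270), np.int64(369), array([87. ,  1.2])) blue None
80 board (np.int64(270), np.int64(369), array([79.5,  1.2])) blue None
100 board (np.int64(270), np.int64(369), array([71.7,  1.3])) blue None
120 board (np.int64(270), np.int64(369), array([63.7,  1.2])) blue None
140 board None blue (np.int64(303), np.int64(343), array([43.2, 14. ]), array([ 43.2, -13.7]))
160 board (np.int64(314), np.int64(333), array([46.8, -0.3])) blue (np.int64(300), np.int64(345), array([29.2, 16.4]), array([ 29.1, -15.3]))
180 board (np.int64(311), np.int64(336), array([37.9, -0.3])) blue (np.int64(301), np.int64(345), array([14.7, 16. ]), array([ 14.6, -15.5]))
200 board (np.int64(311), np.int64(336), array([28.7, -0.3])) blue (np.int64(301), np.int64(344), array([-0.3, 16.3]), array([ -0.4, -15. ]))
220 board (np.int64(311), np.int64(336), array([19.3, -0.3])) blue (np.int64(301), np.int64(343), array([-15.8,  16.6]), array([-15.9, -14.5]))
240 board (np.int64(310), np.int64(337), array([ 9.4, -0.3])) blue None
260 board (np.int64(311), np.int64(337), array([-0.7, -0.5])) blue None
280 board (np.int64(311), np.int64(337), array([-11.3,  -0.4])) blue None
```

View pics/w4.png

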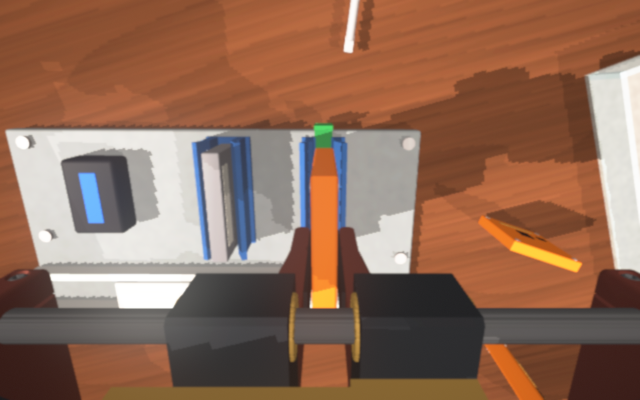

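The board lies centred over the slot to within about 0.6 mm (green strip at px (323,135), board at 324). Now I'll lower it gently.

```bash
python3 -m jog '[{"dx":0,"dy":0,"dz":0.25,"spin":0},{"dx":0,"dy":0,"dz":0.25,"spin":0},{"dx":0,"dy":0,"dz":0.2,"spin":0},{"dx":0,"dy":0,"dz":0.1,"spin":0},{"dx":0,"dy":0,"dz":0.1,"spin":0}]'
python3 -m jog '[{"dx":0,"dy":0,"dz":0.05,"spin":0},{"dx":0,"dy":0,"dz":0.05,"spin":0},{"dx":0,"dy":0,"dz":0,"spin":0}]'
```

```text
time: 6.98
ee_pos: [0.5921, 0.0699, 0.0858]
tcp_rot: [0.991, -0.131, -0.001, 0.0]
ft_force: [0.6, -0.0, -0.8]
opening: 0.0119
grasp_force: 30.0
time: 7.23
ee_pos: [0.5925, 0.0699, 0.0827]
tcp_rot: [0.991, -0.131, -0.0, 0.0]
ft_force: [-0.0, -0.3, 0.1]
opening: 0.0119
grasp_force: 30.0
```

```bash
python3 -m jog '[{"dx":0,"dy":0,"dz":0.04,"spin":0},{"dx":0,"dy":0,"dz":0,"spin":0},{"dx":0,"dy":0,"dz":0,"spin":0}]'
python3 -m jog '[{"dx":0,"dy":0,"dz":0.05,"spin":0},{"dx":0,"dy":0,"dz":0,"spin":0},{"dx":0,"dy":0,"dz":0,"spin":0}]'
```

```text
time: 7.48
ee_pos: [0.5927, 0.0699, 0.0816]
tcp_rot: [0.991, -0.131, 0.0, -0.0]
ft_force: [-0.3, 0.4, -0.9]
opening: 0.0119
grasp_force: 30.0
time: 7.73
ee_pos: [0.5925, 0.0699, 0.0793]
tcp_rot: [0.991, -0.131, -0.0, 0.0]
ft_force: [-0.6, 0.7, -1.0]
opening: 0.0118
grasp_force: 30.0
```

```bash
python3 -m jog '[{"dx":0,"dy":0,"dz":0.04,"spin":0},{"dx":0,"dy":0,"dz":0,"spin":0},{"dx":0,"dy":0,"dz":0,"spin":0}]'
python3 -m jog '[{"dx":0,"dy":0,"dz":0.04,"spin":0},{"dx":0,"dy":0,"dz":0,"spin":0},{"dx":0,"dy":0,"dz":0,"spin":0}]'
```

```text
time: 7.98
ee_pos: [0.5925, 0.0699, 0.0777]
tcp_rot: [0.991, -0.131, -0.0, 0.0]
ft_force: [-0.1, 0.3, -1.4]
opening: 0.0118
grasp_force: 30.0
time: 8.23
ee_pos: [0.5925, 0.0699, 0.0761]
tcp_rot: [0.991, -0.131, -0.0, 0.0]
ft_force: [-0.3, -0.6, -1.0]
opening: 0.0118
grasp_force: 30.0
```

```bash
python3 -m jog '[{"dx":0,"dy":0,"dz":0.04,"spin":0},{"dx":0,"dy":0,"dz":0.02,"spin":0},{"dx":0,"dy":0,"dz":0,"spin":0}]'
python3 -m jog '[{"dx":0,"dy":0,"dz":0,"spin":0},{"dx":0,"dy":0,"dz":0,"spin":0},{"dx":0,"dy":0,"dz":0,"spin":0}]' 30
python3 -m jog '[{"dx":0,"dy":0,"dz":0,"spin":0},{"dx":0,"dy":0,"dz":0,"spin":0},{"dx":0,"dy":0,"dz":0,"spin":0}]'
python3 - <<'E'
from h import *
a=snap('scene'); c=np.hstack([cv2.resize(x,(400,375),interpolation=cv2.INTER_CUBIC) for x in (a['img'][180:270,340:436],snap('wrist')['img'][100:350,190:457])])
cv2.imwrite('pics/r1.png',cv2.cvtColor(c,cv2.COLOR_RGB2BGR))
E
```

```text
time: 8.48
ee_pos: [0.5927, 0.07, 0.0746]
tcp_rot: [0.991, -0.131, 0.0, -0.0]
ft_force: [-1.9, 0.2, 3.4]
opening: 0.0119
grasp_force: 30.0
time: 8.73
ee_pos: [0.5925, 0.0699, 0.0735]
tcp_rot: [0.991, -0.131, -0.0, 0.0]
ft_force: [-0.5, 0.3, -0.5]
opening: 0.0254
grasp_force: 0.0
time: 8.98
ee_pos: [0.5925, 0.0699, 0.0737]
tcp_rot: [0.991, -0.131, -0.0, -0.0]
ft_force: [-0.4, -0.1, 0.3]
opening: 0.0264
grasp_force: 0.0
```

View pics/r1.png

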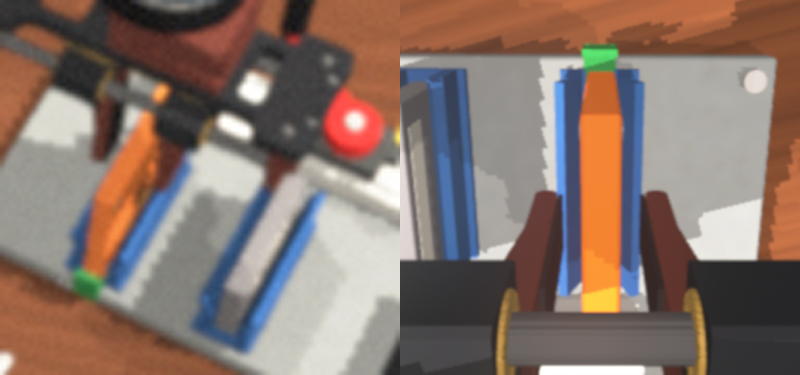

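The board stands seated between the blue walls with the green showing at its far end; the fingers are open and clear. I'll lift off, move towards the post, and look.

```bash
python3 -m jog '[{"dx":0,"dy":0,"dz":-0.3,"spin":0},{"dx":0,"dy":0,"dz":-0.7,"spin":0},{"dx":0,"dy":0,"dz":-0.9,"spin":0},{"dx":0,"dy":0,"dz":-0.9,"spin":0},{"dx":0,"dy":0,"dz":-0.7,"spin":0}]' >/dev/null
python3 -m jog '[{"dx":-0.8,"dy":-0.2,"dz":0,"spin":0},{"dx":-0.8,"dy":-0.2,"dz":0,"spin":0},{"dx":-0.9,"dy":-0.2,"dz":0,"spin":0},{"dx":-0.9,"dy":-0.2,"dz":0,"spin":0},{"dx":0,"dy":0,"dz":0,"spin":0}]' 70
python3 -m jog '[{"dx":-0.9,"dy":0,"dz":0,"spin":0},{"dx":-0.7,"dy":0,"dz":0,"spin":0},{"dx":-0.5,"dy":0,"dz":0,"spin":0},{"dx":0,"dy":0,"dz":0,"spin":0},{"dx":0,"dy":0,"dz":0,"spin":0}]' 70
python3 - <<'E'
from h import *
import pickle
p=snap('wrist','w5.png');t=snap('top'); s=snap('scene'); e=env.state()['ee_pos']; print(e); pickle.dump((p,t,s,e),open('w5.pkl','wb'))
print(w2px(p,[[.470,.136,.097],[.53,.18,.055]]))
R=lambda yaw:np.array([[np.cos(yaw),-np.sin(yaw)],[np.sin(yaw),np.cos(yaw)]])
hsv=cv2.cvtColor(p['img'],cv2.COLOR_RGB2HSV); o=cv2.inRange(hsv,(5,150,60),(20,255,255))
for d in ['gyro_board','cam_lever','cam_post','length_mark','leg_pointer']:
    for n,x in (('w',p),('t',t)): print(d,n,[(np.round(k['box']).tolist(),round(k['confidence'],2)) for k in eyes.look_for(d,x)][:4])
E
```

```text
time: 9.92
ee_pos: [0.4656, 0.1385, 0.2158]
tcp_rot: [0.992, -0.129, 0.0, -0.001]
ft_force: [-0.3, 0.1, 0.1]
opening: 0.0562
grasp_force: 0.0
time: 10.33
ee_pos: [0.3886, 0.1582, 0.2152]
tcp_rot: [0.991, -0.131, 0.001, -0.0]
ft_force: [-0.2, -0.5, -0.1]
opening: 0.0614
grasp_force: 0.0
[0.38924698 0.15766252 0.21407359]
[[324.31349336  80.63652136]
 [256.57689036  25.2941019 ]]
gyro_board w [([501.0, 100.0, 136.0, 113.0], 0.65)]
gyro_board t [([266.0, 174.0, 16.0, 45.0], 0.78), ([318.0, 287.0, 26.0, 52.0], 0.58), ([329.0, 231.0, 20.0, 20.0], 0.54)]
cam_lever w [([246.0, 15.0, 82.0, 77.0], 0.69), ([314.0, 72.0, 19.0, 19.0], 0.48)]
cam_lever t [([216.0, 219.0, 25.0, 39.0], 0.84)]
cam_post w [([311.0, 72.0, 20.0, 20.0], 0.58), ([167.0, 13.0, 213.0, 80.0], 0.28)]
cam_post t [([393.0, 197.0, 15.0, 23.0], 0.29)]
length_mark w [([119.0, 63.0, 21.0, 30.0], 0.8)]
length_mark t []
leg_pointer w [([168.0, 13.0, 215.0, 84.0], 0.93), ([314.0, 73.0, 18.0, 19.0], 0.67)]
leg_pointer t [([184.0, 213.0, 86.0, 44.0], 0.85), ([311.0, 94.0, 21.0, 37.0], 0.24)]
```

View pics/w5.png

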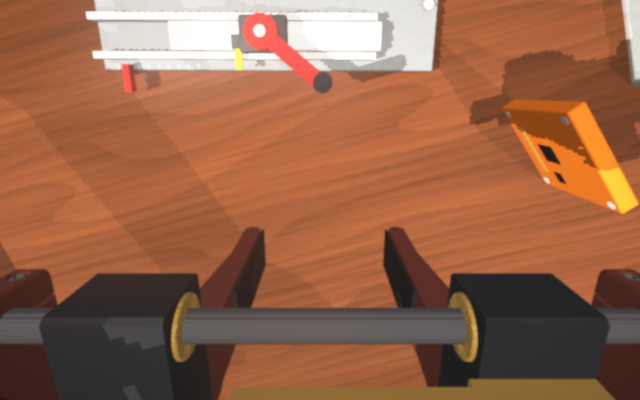

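The post top is at px (322,82), the pivot at (260,30), the yellow pointer tip at (238,68), and the red mark at (128,78). All match the predictions.

Run:
```python
from h import *
import pickle
p,t,s,e=pickle.load(open('w5.pkl','rb'))
ps=-.261; R=np.array([[np.cos(ps),-np.sin(ps)],[np.sin(ps),np.cos(ps)]]); O=np.array([.583,.166])
f=lambda u,v,z,p=p:(R.T@(px2w(p,u,v,z)[:2]-O)*1000).round(1)
hsv=cv2.cvtColor(p['img'],cv2.COLOR_RGB2HSV)
def c(lo,hi,x0,y0,x1,y1):
    ys,xs=np.nonzero(cv2.inRange(hsv[y0:y1,x0:x1],lo,hi)); return xs.mean()+x0,ys.min()+y0,ys.mean()+y0,ys.max()+y0,xs.min()+x0,xs.max()+x0
print('mark',m:=c((0,150,80),(8,255,255),115,60,145,95)); print('ptr',q:=c((22,120,100),(35,255,255),228,45,250,75))
for z in (.012,.022): print('mark',z,f(m[0],m[2],z))
for z in (.03,.04,.046): print('ptr tip',z,f(q[0],q[3],z))
for z in (.055,.06,.065): print('pivot',z,f(260,30,z))
x=c((0,0,0),(180,130,60),308,68,338,98); print(x,'post',f(322,82,.097)); print('tcp',R.T@(e[:2]-O)*1000)
# board check: expected projected top-face corners vs orange box, in top
B=np.array([.5925,.0699])
E8=[np.r_[B+R@np.array([sx*.04,sy*.006]),z] for z in (.096,.1) for sx in (-1,1) for sy in (-1,1)]
print(w2px(t,E8).round(1).tolist()); hs=cv2.cvtColor(t['img'],cv2.COLOR_RGB2HSV)[165:230,255:295]
mm=cv2.inRange(hs,(5,150,100),(20,255,255)); ys,xs=np.nonzero(mm); print('top box',xs.min()+255,xs.max()+255,ys.min()+165,ys.max()+165)
print(w2px(s,E8).round(1).tolist()); hs=cv2.cvtColor(s['img'],cv2.COLOR_RGB2HSV)[190:260,340:400]
mm=cv2.inRange(hs,(5,150,100),(20,255,255)); ys,xs=np.nonzero(mm); print('scene box',xs.min()+340,xs.max()+340,ys.min()+190,ys.max()+190)
```

```text
mark (np.float64(127.67032967032966), np.int64(65), np.float64(80.19047619047619), np.int64(92), np.int64(122), np.int64(136))
ptr (np.float64(238.2710280373832), np.int64(48), np.float64(58.654205607476634), np.int64(68), np.int64(235), np.int64(241))
mark 0.012 [-97.8 141. ]
mark 0.022 [-98.2 135.5]
ptr tip 0.03 [-87.5  23.9]
ptr tip 0.04 [-88.2  21.5]
ptr tip 0.046 [-88.6  20.1]
pivot 0.055 [-58.5  -2.9]
pivot 0.06 [-59.3  -3.7]
pivot 0.065 [-60.2  -4.6]<stdin>:8: RuntimeWarning: Mean of empty slice.
  ret = ret.dtype.type(ret / rcount)
Traceback (most recent call last):
ValueError: zero-size array to reduction operation minimum which has no identity
```

Run:
```python
from h import *
import pickle
p,t,s,e=pickle.load(open('w5.pkl','rb'))
ps=-.261; R=np.array([[np.cos(ps),-np.sin(ps)],[np.sin(ps),np.cos(ps)]]); O=np.array([.583,.166])
f=lambda u,v,z,p=p:(R.T@(px2w(p,u,v,z)[:2]-O)*1000).round(1)
print('post',f(322,82,.097),px2w(p,322,82,.097)); print('tcp',R.T@(e[:2]-O)*1000)
B=np.array([.5925,.0699])
E8=[np.r_[B+R@np.array([sx*.04,sy*.006]),z] for z in (.096,.1) for sx in (-1,1) for sy in (-1,1)]
for n,pic,(x0,y0,x1,y1) in (('top',t,(255,165,295,230)),('scene',s,(340,190,400,260))):
    print(n,w2px(pic,E8).round(1).tolist()); hs=cv2.cvtColor(pic['img'],cv2.COLOR_RGB2HSV)[y0:y1,x0:x1]
    mm=cv2.inRange(hs,(5,150,100),(20,255,255)); ys,xs=np.nonzero(mm); print(xs.min()+x0,xs.max()+x0,ys.min()+y0,ys.max()+y0)
```

```text
post [-102.4  -56.3] [0.46949241 0.13799633 0.097     ]
tcp [-185.03961398  -58.05246384]
top [[266.7, 215.0], [261.3, 213.4], [278.3, 180.0], [273.0, 178.4], [266.5, 214.6], [261.0, 213.0], [278.1, 179.4], [272.8, 177.9]]
255 294 165 219
scene [[378.6, 197.6], [383.5, 199.9], [362.3, 225.2], [367.4, 227.6], [378.7, 196.6], [383.7, 198.9], [362.4, 224.3], [367.5, 226.7]]
340 399 190 259
```

```bash
python3 -m jog '[{"dx":0.5,"dy":-0.04,"dz":0,"spin":0},{"dx":0.8,"dy":0,"dz":0,"spin":0},{"dx":0.77,"dy":0,"dz":0,"spin":0},{"dx":0,"dy":0,"dz":0,"spin":0},{"dx":0,"dy":0,"dz":0,"spin":0}]'
python3 -m jog '[{"dx":0,"dy":0,"dz":0.6,"spin":0},{"dx":0,"dy":0,"dz":0.8,"spin":0},{"dx":0,"dy":0,"dz":0.9,"spin":0},{"dx":0,"dy":0,"dz":0.7,"spin":0},{"dx":0,"dy":0,"dz":0.27,"spin":0}]'
python3 -m jog '[{"dx":0,"dy":0,"dz":0,"spin":0},{"dx":0,"dy":0,"dz":0,"spin":0}]'
```

```text
time: 11.4
ee_pos: [0.4692, 0.1376, 0.2127]
tcp_rot: [0.991, -0.132, -0.001, 0.0]
ft_force: [-0.7, -0.4, 0.5]
opening: 0.0613
grasp_force: 0.0
time: 11.82
ee_pos: [0.4657, 0.138, 0.0787]
tcp_rot: [0.991, -0.131, -0.003, 0.001]
ft_force: [-0.3, -0.6, -0.0]
opening: 0.0612
grasp_force: 0.0
time: 11.98
ee_pos: [0.4687, 0.1383, 0.0843]
tcp_rot: [0.991, -0.131, 0.0, -0.0]
ft_force: [-1.1, 0.1, 0.4]
opening: 0.0614
grasp_force: 0.0
```

```bash
python3 -m jog '[{"dx":0,"dy":0,"dz":0,"spin":0},{"dx":0,"dy":0,"dz":0,"spin":0},{"dx":0,"dy":0,"dz":0,"spin":0},{"dx":0,"dy":0,"dz":0,"spin":0},{"dx":0,"dy":0,"dz":0,"spin":0}]' 0
python3 -m jog '[{"dx":0,"dy":0,"dz":0,"spin":0},{"dx":0,"dy":0,"dz":0,"spin":0},{"dx":0,"dy":0,"dz":0,"spin":0},{"dx":0,"dy":0,"dz":0,"spin":0}]'
```

```text
time: 12.4
ee_pos: [0.4692, 0.1381, 0.0838]
tcp_rot: [0.991, -0.131, 0.001, -0.0]
ft_force: [0.5, -0.5, -0.1]
opening: 0.0318
grasp_force: 0.0
time: 12.73
ee_pos: [0.469, 0.1382, 0.0831]
tcp_rot: [0.991, -0.131, 0.0, -0.0]
ft_force: [0.6, 0.7, 0.3]
opening: 0.0152
grasp_force: 30.0
```

```bash
python3 -m jog '[{"dx":0,"dy":-0.2,"dz":0,"spin":0},{"dx":0,"dy":-0.3,"dz":0,"spin":0},{"dx":0,"dy":-0.3,"dz":0,"spin":0},{"dx":0,"dy":-0.3,"dz":0,"spin":0},{"dx":0,"dy":-0.3,"dz":0,"spin":0}]'
python3 -m jog '[{"dx":0,"dy":-0.3,"dz":0,"spin":0},{"dx":0,"dy":-0.3,"dz":0,"spin":0},{"dx":0,"dy":-0.3,"dz":0,"spin":0},{"dx":0,"dy":-0.2,"dz":0,"spin":0},{"dx":0,"dy":-0.1,"dz":0,"spin":0}]'
python3 -m jog '[{"dx":0,"dy":0,"dz":0,"spin":0},{"dx":0,"dy":0,"dz":0,"spin":0},{"dx":0,"dy":0,"dz":0,"spin":0}]'
python3 - <<'E'
from h import *
import pickle
t=snap('top'); s=snap('scene');w=snap('wrist'); pickle.dump((t,s,w),open('w6.pkl','wb'))
a=[cv2.resize(x,(400,400),interpolation=cv2.INTER_CUBIC) for x in (t['img'][180:260,145:225],s['img'][185:265,425:505])]
cv2.imwrite('pics/p1.png',cv2.cvtColor(np.hstack(a),cv2.COLOR_RGB2BGR))
for d in ['leg_pointer','length_mark']:
    for n,x in (('t',t),('s',s),('w',w)): print(d,n,[(np.round(k['box']).tolist(),round(k['confidence'],2)) for k in eyes.look_for(d,x)][:4])
E
```

```text
time: 13.15
ee_pos: [0.4835, 0.193, 0.0831]
tcp_rot: [0.991, -0.131, -0.0, 0.0]
ft_force: [-2.9, -4.3, 3.0]
opening: 0.015
grasp_force: 30.0
time: 13.57
ee_pos: [0.4959, 0.2398, 0.0831]
tcp_rot: [0.991, -0.131, -0.0, 0.0]
ft_force: [-2.1, -5.0, 3.7]
opening: 0.0151
grasp_force: 30.0
time: 13.82
ee_pos: [0.4956, 0.2384, 0.0831]
tcp_rot: [0.991, -0.131, -0.0, -0.0]
ft_force: [-2.9, -3.7, 3.2]
opening: 0.0151
grasp_force: 30.0
leg_pointer t [([260.0, 220.0, 11.0, 5.0], 0.66), ([181.0, 212.0, 45.0, 25.0], 0.59)]
leg_pointer s []
leg_pointer w [([96.0, 118.0, 316.0, 152.0], 0.57), ([310.0, 209.0, 34.0, 60.0], 0.35)]
length_mark t [([263.0, 182.0, 19.0, 44.0], 0.28)]
length_mark s []
length_mark w [([554.0, 2.0, 86.0, 49.0], 0.29)]
```

View pics/p1.png

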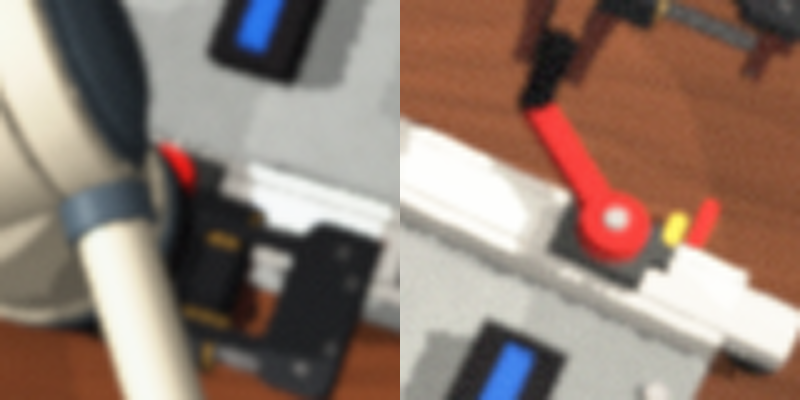

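Scene crop: the pivot, the open lever and the post are in the grip, with the pointer just short of the red mark (about 10 mm to go). I'll measure it.

```bash
cat > m.py <<'E'
from h import *
import pickle
ps=-.261; R=np.array([[np.cos(ps),-np.sin(ps)],[np.sin(ps),np.cos(ps)]]); O=np.array([.583,.166])
f=lambda p,u,v,z:(R.T@(px2w(p,u,v,z)[:2]-O)*1000).round(1)
def cen(p,box,lo,hi):
    x,y,X,Y=box; k=8
    im=cv2.resize(p['img'][y:Y,x:X],None,fx=k,fy=k,interpolation=cv2.INTER_CUBIC)
    m=cv2.inRange(cv2.cvtColor(im,cv2.COLOR_RGB2HSV),lo,hi); n,l,s,c=cv2.connectedComponentsWithStats(m); i=1+np.argmax(s[1:,4])
    return (c[i]+.5)/k-.5+[x,y], s[i,4]/k/k
YEL=((20,100,110),(36,255,255)); RED=((0,170,100),(7,255,255))
def tri(a,pa,b,pb):
    M=[np.array(q['mtx'])@np.c_[cv2.Rodrigues(np.array(q['rvec'],float))[0],np.array(q['tvec']).ravel()] for q in (a,b)]
    h=cv2.triangulatePoints(M[0],M[1],np.array(pa,float).reshape(2,1),np.array(pb,float).reshape(2,1)); P=(h[:3]/h[3]).ravel()
    return (R.T@(P[:2]-O)*1000).round(1),P[2]
E
python3 - <<'E'
from m import *
t,s=pickle.load(open('s.pkl','rb'))
pt,ps_=cen(t,(200,225,216,243),*YEL),cen(s,(430,200,446,220),*YEL); print('ptr',pt,ps_,tri(t,pt[0],s,ps_[0]))
mt,ms=cen(t,(150,218,168,240),*RED),cen(s,(477,220,497,238),*RED); print('mark',mt,ms,tri(t,mt[0],s,ms[0]))
_,s2,_=pickle.load(open('w6.pkl','rb'))
p2,m2=cen(s2,(474,222,484,238),*YEL),cen(s2,(480,220,495,238),*RED); print('now',p2,m2)
for z in (.03,.036,.042): print('ptr',z,f(s,*ps_[0],z),f(s2,*p2[0],z))
for z in (.012,.017,.022): print('mark',z,f(s,*ms[0],z),f(s2,*m2[0],z))
E
```

```text
ptr (array([208.14319713, 235.84391476]), np.float64(26.671875)) (array([436.78636671, 211.27427267]), np.float64(23.09375)) (array([-78.1,  24.2]), np.float64(0.03264305902628997))
mark (array([159.05038519, 230.06768762]), np.float64(62.875)) (array([485.41694512, 228.79999494]), np.float64(38.578125)) (array([-96.5, 138. ]), np.float64(0.020403149735018417))
now (array([479.36583543, 230.46463971]), np.float64(24.828125)) (array([485.54554675, 228.72662287]), np.float64(40.4375))
ptr 0.03 [-79.9  24.1] [-79.1 127.1]
ptr 0.036 [-75.8  24.4] [-75.1 126.8]
ptr 0.042 [-71.8  24.8] [-71.  126.6]
mark 0.012 [-102.2  138.4] [-102.6  138.6]
mark 0.017 [-98.8 138.2] [-99.1 138.4]
mark 0.022 [-95.4 137.9] [-95.7 138.1]
```

```bash
python3 -m jog '[{"dx":0,"dy":-0.14,"dz":0,"spin":0},{"dx":0,"dy":-0.14,"dz":0,"spin":0},{"dx":0,"dy":0,"dz":0,"spin":0},{"dx":0,"dy":0,"dz":0,"spin":0},{"dx":0,"dy":0,"dz":0,"spin":0}]'
python3 -m jog '[{"dx":0,"dy":0,"dz":0,"spin":0},{"dx":0,"dy":0,"dz":0,"spin":0},{"dx":0,"dy":0,"dz":0,"spin":0},{"dx":0,"dy":0,"dz":0,"spin":0}]'
python3 - <<'E'
from m import *
s=snap('scene')
p,m=cen(s,(474,222,490,238),*YEL),cen(s,(480,220,497,238),*RED); print(p,m,f(s,*p[0],.033),f(s,*m[0],.02))
piv=cen(s,(455,205,500,240),(0,0,150),(180,60,255)); print(piv)
red=cen(s,(440,190,483,245),*RED);print(red)
e=env.state()['ee_pos'];print('tcp',R.T@(e[:2]-O)*1000)
a=cv2.resize(s['img'][185:265,425:505],(500,500),interpolation=cv2.INTER_CUBIC)
cv2.imwrite('pics/p2.png',cv2.cvtColor(a,cv2.COLOR_RGB2BGR))
E
```

```text
time: 14.68
ee_pos: [0.4986, 0.2491, 0.0831]
tcp_rot: [0.991, -0.131, -0.0, 0.0]
ft_force: [-3.7, -4.1, 3.4]
opening: 0.0153
grasp_force: 30.0
time: 15.02
ee_pos: [0.4987, 0.2491, 0.0831]
tcp_rot: [0.991, -0.131, -0.0, 0.0]
ft_force: [-4.4, -4.5, 4.9]
opening: 0.0152
grasp_force: 30.0
(array([484.07481431, 233.0220387 ]), np.float64(19.984375)) (array([486.26656574, 226.89234429]), np.float64(22.578125)) [-75.9 138.4] [-102.5  138.1]
(array([457.78212106, 230.5110272 ]), np.float64(103.703125))
(array([466.59083525, 223.36334444]), np.float64(284.953125))
tcp [-102.9378706    58.48303004]
```

View pics/p2.png

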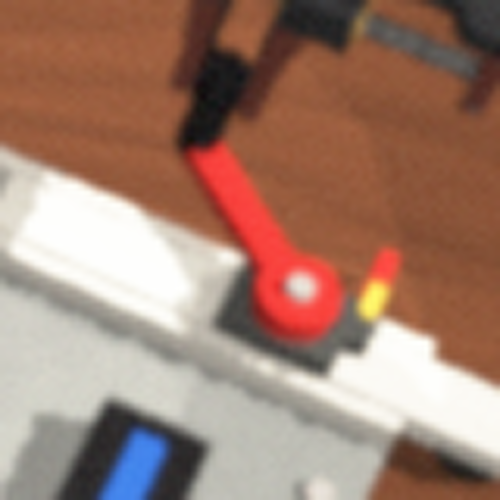

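The pointer now lines up with the red mark (px (484,233) against (486,227), both at y≈138 mm), with the lever still open at about 0.67 rad. Next I'll swing along the arc, halfway first.

```bash
python3 -m jog '[{"dx":0.08,"dy":0.06,"dz":0,"spin":0},{"dx":0.08,"dy":0.055,"dz":0,"spin":0},{"dx":0.09,"dy":0.055,"dz":0,"spin":0},{"dx":0.08,"dy":0.04,"dz":0,"spin":0},{"dx":0.08,"dy":0.04,"dz":0,"spin":0}]'
python3 -m jog '[{"dx":0,"dy":0,"dz":0,"spin":0},{"dx":0,"dy":0,"dz":0,"spin":0},{"dx":0,"dy":0,"dz":0,"spin":0}]'
cat > chk.py <<'E'
from m import *
s=snap('scene')
p,m=cen(s,(474,222,490,238),*YEL),cen(s,(480,220,497,238),*RED); print(p,f(s,*p[0],.033),f(s,*m[0],.02))
e=env.state()['ee_pos'];print('tcp',R.T@(e[:2]-O)*1000)
cv2.imwrite('pics/last.png',cv2.cvtColor(cv2.resize(s['img'][185:265,425:505],(500,500),interpolation=cv2.INTER_CUBIC),cv2.COLOR_RGB2BGR))
E
python3 chk.py
```

```text
time: 15.48
ee_pos: [0.5112, 0.2356, 0.0832]
tcp_rot: [0.991, -0.131, -0.001, -0.0]
ft_force: [-6.6, -2.4, 5.7]
opening: 0.0148
grasp_force: 30.0
time: 15.73
ee_pos: [0.5115, 0.2352, 0.0832]
tcp_rot: [0.991, -0.131, -0.0, 0.0]
ft_force: [-5.6, -3.6, 6.1]
opening: 0.015
grasp_force: 30.0
(array([483.5947909 , 232.76253701]), np.float64(21.109375)) [-76.1 137.2] [-102.8  138.2]
tcp [-86.90771982  48.44123985]
```

```bash
python3 -m jog '[{"dx":0.08,"dy":0.02,"dz":0,"spin":0},{"dx":0.09,"dy":0.025,"dz":0,"spin":0},{"dx":0.09,"dy":0.02,"dz":0,"spin":0},{"dx":0.08,"dy":0.015,"dz":0,"spin":0},{"dx":0,"dy":0,"dz":0,"spin":0}]'
python3 -m jog '[{"dx":0,"dy":0,"dz":0,"spin":0},{"dx":0,"dy":0,"dz":0,"spin":0}]'
python3 chk.py
```

```text
time: 16.2
ee_pos: [0.5241, 0.2283, 0.0832]
tcp_rot: [0.991, -0.131, -0.0, 0.0]
ft_force: [-4.7, -3.9, 6.0]
opening: 0.0147
grasp_force: 30.0
time: 16.37
ee_pos: [0.5241, 0.2284, 0.0832]
tcp_rot: [0.991, -0.131, -0.0, 0.0]
ft_force: [-4.9, -3.0, 5.0]
opening: 0.0149
grasp_force: 30.0
(array([484.25663629, 232.99841521]), np.float64(19.71875)) [-76.2 138.7] [-102.4  138. ]
tcp [-73.0525197   45.10652172]
```

```bash
python3 -m jog '[{"dx":0.09,"dy":0.02,"dz":0,"spin":0},{"dx":0.09,"dy":0.015,"dz":0,"spin":0},{"dx":0.08,"dy":0.005,"dz":0,"spin":0},{"dx":0.07,"dy":0,"dz":0,"spin":0},{"dx":0,"dy":0,"dz":0,"spin":0}]'
python3 -m jog '[{"dx":0,"dy":0,"dz":0,"spin":0},{"dx":0,"dy":0,"dz":0,"spin":0}]'
python3 chk.py
```

```text
time: 16.83
ee_pos: [0.5369, 0.2233, 0.0832]
tcp_rot: [0.991, -0.131, 0.0, 0.0]
ft_force: [-2.6, -4.4, 4.4]
opening: 0.0153
grasp_force: 30.0
time: 17.0
ee_pos: [0.5369, 0.2233, 0.0831]
tcp_rot: [0.991, -0.131, 0.0, 0.0]
ft_force: [-3.4, -4.6, 4.4]
opening: 0.0151
grasp_force: 30.0
(array([484.3840625 , 233.09572917]), np.float64(18.75)) [-76.1 139.1] [-102.4  138. ]
tcp [-59.28564951  43.40521962]
```

View pics/last.png

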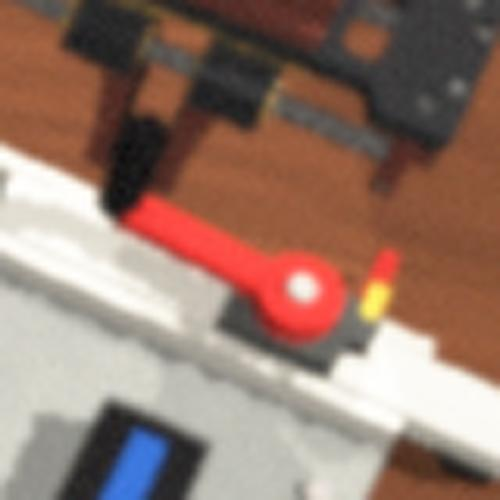

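The lever is nearly parallel to the rail and the pointer is at the mark. A small extra push should find the stop.

```bash
python3 -m jog '[{"dx":0.05,"dy":0.01,"dz":0,"spin":0},{"dx":0.03,"dy":0,"dz":0,"spin":0},{"dx":0,"dy":0,"dz":0,"spin":0},{"dx":0,"dy":0,"dz":0,"spin":0}]'
python3 chk.py
```

```text
time: 17.38
ee_pos: [0.5392, 0.2224, 0.0831]
tcp_rot: [0.991, -0.131, -0.0, 0.0]
ft_force: [-6.5, -3.0, 5.5]
opening: 0.0149
grasp_force: 30.0
(array([484.36491265, 233.07373128]), np.float64(18.78125)) [-76.1 139. ] [-102.4  138. ]
tcp [-56.82545352  43.17060255]
```

```bash
python3 -m jog '[{"dx":0.05,"dy":0.01,"dz":0,"spin":0},{"dx":0,"dy":0,"dz":0,"spin":0},{"dx":0,"dy":0,"dz":0,"spin":0},{"dx":0,"dy":0,"dz":0,"spin":0}]'
python3 chk.py
python3 - <<'E'
from m import *
from scipy.optimize import minimize
# board height check by projecting board box edges: compare top-face outline in scene
s=snap('scene')
hs=cv2.cvtColor(s['img'],cv2.COLOR_RGB2HSV)[185:260,345:400]; m=cv2.inRange(hs,(5,190,140),(15,255,255))
n,l,st,c=cv2.connectedComponentsWithStats(m); print(sorted([(int(a[4]),(a[:4]+[345,185,0,0]).tolist()) for a in st[1:]],reverse=True)[:3])
B=np.array([.5925,.0699])
for zb in (.016,.021,.026):
    P=[np.r_[B+R@np.array([sx*.04,sy*.006]),z] for z in (zb,zb+.08) for sx in (-1,1) for sy in (-1,1)]; q=w2px(s,P); print(zb,q.min(0),q.max(0))
cv2.imwrite('pics/fin.png',cv2.cvtColor(cv2.resize(s['img'][180:270,340:500],(800,450),interpolation=cv2.INTER_CUBIC),cv2.COLOR_RGB2BGR))
E
```

```text
time: 17.77
ee_pos: [0.5415, 0.2214, 0.0831]
tcp_rot: [0.991, -0.131, 0.0, 0.0]
ft_force: [-3.4, -4.1, 4.7]
opening: 0.0149
grasp_force: 30.0
(array([484.16468341, 233.12472707]), np.float64(17.890625)) [-75.8 138.7] [-102.4  138.2]
tcp [-54.41114933  42.83289925]
[(20, [375, 210, 6, 12]), (20, [362, 237, 4, 7]), (18, [363, 229, 5, 8])]
0.016 [359.64181027 197.61797397] [383.53038    245.54853787]
0.021 [359.79750578 196.35680155] [383.77927073 244.48917196]
0.026 [359.95433077 195.0862456 ] [384.03001837 243.4221004 ]
```

View pics/fin.png

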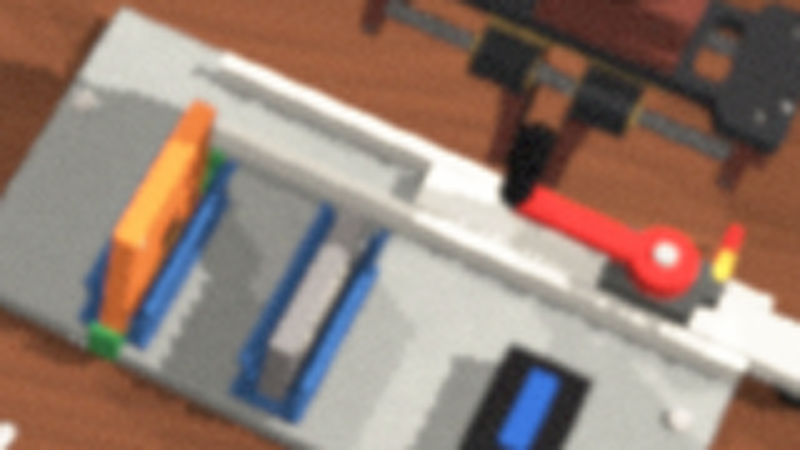

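The board is seated in the green slot (its extents match z≈16 mm). The lever looks about parallel to the rail, but there is no stop force yet, so I'll push a little more.

```bash
python3 -m jog '[{"dx":0.05,"dy":0,"dz":0,"spin":0},{"dx":0,"dy":0,"dz":0,"spin":0},{"dx":0,"dy":0,"dz":0,"spin":0}]'
python3 -m jog '[{"dx":0.05,"dy":0,"dz":0,"spin":0},{"dx":0,"dy":0,"dz":0,"spin":0},{"dx":0,"dy":0,"dz":0,"spin":0}]'
python3 chk.py
```

```text
time: 18.12
ee_pos: [0.5421, 0.2213, 0.0831]
tcp_rot: [0.991, -0.131, -0.001, 0.0]
ft_force: [-9.3, -3.8, 7.0]
opening: 0.0151
grasp_force: 30.0
time: 18.37
ee_pos: [0.5428, 0.2213, 0.083]
tcp_rot: [0.991, -0.131, -0.003, -0.0]
ft_force: [-12.5, -2.9, 8.2]
opening: 0.0152
grasp_force: 30.0
(array([484.30416667, 233.06270576]), np.float64(18.984375)) [-76.1 138.9] [-102.6  138. ]
tcp [-53.12500472  43.02571934]
```

The stop is reached: lateral force is rising while the TCP barely moves. The pointer is within 1 mm of the mark and the grip is at 30 N.

```bash
python3 -m jog '[{"dx":0,"dy":0,"dz":0,"spin":0},{"dx":0,"dy":0,"dz":0,"spin":0},{"dx":0,"dy":0,"dz":0,"spin":0}]'
python3 -c "from station import order; print(order.hand_in())"
```

```text
time: 18.67
ee_pos: [0.5428, 0.2213, 0.083]
tcp_rot: [0.991, -0.131, -0.003, -0.0]
ft_force: [-13.5, -1.7, 8.2]
opening: 0.0148
grasp_force: 30.0
the job is handed in; nothing more can be done
None
```

I handed the job in at 18.7 s without seeing a verdict: the gyro board stands in the green slot, and the post is held at 30 N with the lever against its stop and the pointer about 1 mm from the mark.

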